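# Line up the planters under the glass shelf

## Robot

A 6-joint arm with a two-finger parallel gripper is mounted at the origin on the work surface. World frame = base frame: x ahead of the robot, y to its left, z up, the work surface at z = 0. Lengths are in mm, angles in rad, forces in N, time in s.
With the tool pointing down it reaches from about 300 to 775 mm from the base axis. Payload 14.6 kg.
Tool frame: the origin (TCP) lies where the fingers leave the gripper's body, on its centre line; the fingertips stand 97 mm ahead of it and the grasp point (between the pads) lies ahead of it (grip_depth is the z of the grasp point in the tool frame, in mm); z points along the fingers, y is the line along which they close (so a half turn about z gives the same grasp; the last joint's range is limited). The gripper opens to 94 mm and grips with 3 to 60 N. Pads are 16 mm wide; open, the fingers measure 119 mm over their backs; the gripper's body (75 mm by 177 mm) begins 78 mm behind the grasp point.
Start: joints at [1.213, 0.3, 1.521, -0, 1.321, -0.067], TCP at [157.693, 526.899, 302.646] pointing down, gripper open.
Joint ranges: [-3.03, 3.03], [-0.79, 2.21], [0.23, 2.52], [-1.04, 4.18], [0, 3.07], [-2.55, 2.55]. Speed limits (rad/s): [2.22, 2.22, 2.57, 3.14, 3.14, 3.14].

## Interface

Orientations are given as [roll, pitch, yaw] about the fixed x, y, z axes, in that order (R = Rz(yaw) Ry(pitch) Rx(roll)).
In Python, from cell import read_state, camera, sign_off, regions_of, spot_point, grip_depth gives the robot as it stands. The module is installed in compiled form; this text tells all that it offers.
- The arm moves only by the tool send_rows, never from a script. Its argument "series" is a list of rows, each a list of 3 entries, a list of its own where there are three numbers: the shift along the world's x, y, z in mm, then the turn about the world's z in degrees, then the closure, from -1 (fully open) to 1 (shut), so that 0 is half open. A call has 1 to 12 rows; each row shifts and turns the commanded pose from where the row before left it; what a row does not reach is not made up. A row lasts 1/10 s, in which the tool goes at most 50 mm and 8.59 degrees, less where a joint would pass 70% of its speed; a pose out of reach is approached as far as the arm can. A call is refused whole if a number of a shift passes 50 or a number of a turn 8.59, either way. A call with a gripper value outside its range is refused whole. The fingers move at their own pace and stop on an object; "squeeze" is the grip in N (left out, the last holds). Time passes only in rows, so rows that do not move let the fingers close. It gives the time, the measured TCP pose, the force, the opening and the grip force at its end, in the units of the state.
- read_state(): the state, without advancing time (a new reading comes with each control period).
- camera(name): name is "scene" or "top"; returns a dict with "color" (480x640x3 uint8, blue, green, red), "fx", "fy", "cx", "cy" (pixels), "camera_from_world" (4x4, takes a point from world to camera coordinates). Camera axes: x right, y down, z forward; pixel columns grow to the right and rows downward; lengths in mm; the calibration is good to about 2 mm. A picture is of the moment at which its call begins. There is no depth.
- sign_off(): hands the job in; it is judged then, once.
Trained networks look in a picture, given as the dict that the camera call returned (one of the last four; its "shot" number tells which), for a name from the list of things; names that differ only in an ending like _2 or _b are one class to them, and where a whole thing is asked for, a point or a joint stands for the part that bears it (a point fixed in the world has none). Each returns a list of dicts, best first, with "confidence" (0 to 1); they miss things now and then, are a little off and sometimes report something else, mostly with a low value. They report only what shows in the picture. A call takes as long as a camera call. They do not tell look-alikes from the thing itself.
- regions_of(thing, picture): "mask" (480x640 bool, what is visible of it).
- spot_point(thing, picture): "point" ([x, y, z] in mm, in the coordinates of the camera as it stood for that picture, good to about 4 mm: a listed point, or the origin of a listed thing).
The state is a dict: "clock": time; "joints": joint angles; "qd": joint speeds; "effort": joint torques, N m; "eef_pos": TCP position; "eef_rot": TCP orientation; "wrist_force": force on the tool from outside, world axes, zero at the start; "moment": the same for the moment, N m; "finger_gap": finger opening in mm; "finger_force": force on a finger pad.
Only numpy, scipy, OpenCV 4.12 (cv2) and the standard library are available. Lean on these libraries where they do the work, as an engineer would, in place of code of your own. Each camera call takes 0.05 s, during which the arm holds its last target. There are 200 camera calls.

## Task

One of the four little square planters stands apart on the left: put it upright into the gap in the row in front of the glass shelf. Then take the ruler by its handle and, holding it, push the whole row straight back under the shelf with the ruler's long edge until all four planters stand square in one straight line, their faces towards the robot on the brass line. Lay the ruler back flat on its cork mat as it lay before, and leave the other things on the table as they are.

Things in the scene. Friction and masses are not known exactly. Their poses are not given: they have to be found in the camera images.
- line (a point): middle of the thin brass line, 4 mm wide and 400 mm long, flush in the table under the glass shelf. x points away from the robot across the line, y along it to the left, z up. A planter standing right has its centre 20 mm beyond the line (x = +20 mm), near face on the line, its sides along x and y; 5 mm and 0.1 rad are good enough
- shelf_edge (a point): middle of the front edge of the fixed clear glass shelf above the line, axes as the line's: underside 113 mm and top 127 mm above the table, brass rim, 136 mm deep (44 mm in front of the line to 94 mm beyond) and 336 mm wide. Two brass legs, 12 mm thick on 28 mm feet, 80 mm beyond the line and 157 mm to either side. Open in front and behind
- gap (a point): point on the table in the gap of the row, where the fourth planter is to stand first (second place from the left; up to 50 mm nearer is fine): 60 mm in front of the line, y = 37.5 mm in its frame, axes as the line's. The row's other places: y = -112.5, -37.5, 112.5 mm, within 5 mm; the planters there start with centres 30 to 65 mm in front of it, turned up to 0.25 rad to the line
- pot_a: square ceramic planter, yellow, 40 x 40 mm, 60 mm tall with a small green succulent rising to 78 mm in the middle, about 0.18 kg; origin at the centre of its underside, x and y along its sides; any of the four may be the one standing apart
- pot_b: square ceramic planter, terracotta, 40 x 40 mm, 60 mm tall with a small green succulent rising to 78 mm in the middle, about 0.18 kg; origin at the centre of its underside, x and y along its sides; any of the four may be the one standing apart
- pot_c: square ceramic planter, blue, 40 x 40 mm, 60 mm tall with a small green succulent rising to 78 mm in the middle, about 0.18 kg; origin at the centre of its underside, x and y along its sides; any of the four may be the one standing apart
- pot_d: square ceramic planter, grey, 40 x 40 mm, 60 mm tall with a small green succulent rising to 78 mm in the middle, about 0.18 kg; origin at the centre of its underside, x and y along its sides; any of the four may be the one standing apart
- ruler: white straightedge with aluminium front edge: 300 mm long (y), 50 mm wide (x), 8 mm thick, 0.25 kg. Origin at the middle of its underside; x points to the straight pushing edge, 25 mm from the origin. On top a wooden handle, 22 mm thick, 28 mm wide (y), 75 mm long, leans back 0.61 rad (35 degrees) from vertical towards -x, rooted at x = -2 mm
- ruler_grip (a point): grip point in the middle of the ruler's handle, 42 mm up along it: 26 mm behind the ruler's origin (-x) and 42 mm above its underside; axes as the ruler's. Pinch the 28 mm width (along y)
- mat: fixed cork mat, 330 x 85 mm and 4 mm thick, the ruler's home; origin at the centre of its underside, y along its length. At the start the ruler lies on it, centred to 8 mm, with the same axes to 0.04 rad
- key_bowl: bystander: blue bowl, 120 mm across and 45 mm tall; origin under its centre
- candle: bystander: amber candle jar, 64 mm across and 80 mm tall; origin under its centre
- bird: bystander: wooden bird figure, 60 mm across and 83 mm tall; origin under its centre
- clock: bystander: wooden clock, 40 x 70 mm and 71 mm tall, standing on the glass shelf; origin under its centre
- mug: bystander: white mug, 76 mm across, 85 mm tall; origin under its centre
Mind the look-alikes: they are no part of the job. Leave any purple look-alike of the pot_d alone.

How it is judged:
By the outcome, as a careful person would: the job done as asked, in the order asked, and still so for the second after the job is handed in, with the robot touching nothing.
It also fails if it takes over 72 s, if anything falls off the work surface, if the arm or the gripper's body presses on something with over 40 N, if the wrist force passes 120 N, or if a joint passes its speed limit or range.

## Working session

There is one attempt and no reset: what is moved stays moved. The work goes in short steps, Python scripts to look and compute and a tool call to move; the robot and the scene stay as the last step left them, time stands still between calls to the robot, and variables do not carry over. Pictures are saved under pics/ and viewed, at most 10 in all, crops included, and the job is handed in when it is done.

Besides the shell and the picture viewer there is one more tool, called after "Request:" as name([rows], argument=value, ...), one row to a line, values as JSON. send_rows: Moves the arm, as the interface text tells. Its arguments: {"type":"object","properties":{"series":{"type":"array"},"squeeze":{"type":"number"}},"required":["series"]}

```bash
mkdir -p pics; cat > h.py <<'E'
import numpy as np, cv2
from cell import *
def toworld(pic,p):
    T=np.linalg.inv(np.array(pic["camera_from_world"])); return (T@np.r_[p,1])[:3]
def proj(pic,P):
    c=np.array(pic["camera_from_world"])@np.r_[P,1]; return np.array([pic["fx"]*c[0]/c[2]+pic["cx"],pic["fy"]*c[1]/c[2]+pic["cy"]])
def ray(pic,uv,z):
    T=np.linalg.inv(np.array(pic["camera_from_world"])); d=T[:3,:3]@np.array([(uv[0]-pic["cx"])/pic["fx"],(uv[1]-pic["cy"])/pic["fy"],1]); o=T[:3,3]
    return o+d*(z-o[2])/d[2]
E
python3 - <<'E'
from h import *
print(grip_depth, read_state())
for n in ["scene","top"]:
    p=camera(n); cv2.imwrite(f"pics/{n}0.png",p["color"])
    T=np.linalg.inv(np.array(p["camera_from_world"])); print(n,T[:3,3].round(),T[:3,2].round(2),p["fx"])
    for t in ["line","shelf_edge","gap","pot_a","pot_b","pot_c","pot_d","ruler","ruler_grip","mat","key_bowl","candle","bird","clock","mug"]:
        print(t,[(round(r["confidence"],2),toworld(p,r["point"]).round(0).tolist(),proj(p,toworld(p,r["point"])).round().tolist()) for r in spot_point(t,p)[:5]])
E
```

```text
78.39999999999999 {'clock': 0.0, 'joints': array([ 1.21344222e+00,  3.00492445e-01,  1.52153829e+00, -2.67650392e-05,
        1.32073482e+00, -6.65809458e-02]), 'qd': array([ 1.40333571e-03, -1.52647958e-03,  4.35431806e-05,  2.35319099e-04,
        1.50350668e-03,  5.34888151e-04]), 'effort': array([-2.60653462e-03, -5.31811845e+01, -3.52734232e+01,  7.07268412e-02,
        2.45956139e-02, -6.98051076e-05]), 'eef_pos': array([157.62865187, 526.78041915, 302.09266862]), 'eef_rot': array([-3.14042063e+00, -5.21676543e-05,  2.85082610e+00]), 'wrist_force': array([-0.57561567, -0.2532693 , -0.64821858]), 'moment': array([-0.01938711, -0.0203801 ,  0.04162877]), 'finger_force': 0.0, 'finger_gap': 94.01928126078025}
scene [ 998. -370.  850.] [-0.45  0.46 -0.77] 446.69996592153694
line [(0.75, [429.0, -354.0, 7.0], [126.0, 352.0]), (0.15, [708.0, -382.0, 5.0], [197.0, 467.0])]
shelf_edge [(0.66, [592.0, 63.0, 121.0], [326.0, 245.0])]
gap []
pot_a [(0.85, [438.0, 352.0, 2.0], [358.0, 184.0]), (0.59, [531.0, 376.0, 1.0], [390.0, 196.0])]
pot_b [(0.85, [438.0, 352.0, 2.0], [358.0, 184.0]), (0
[... 1637 characters left out ...]
(0.88, [591.0, 26.0, 3.0], [340.0, 239.0]), (0.78, [437.0, 352.0, -0.0], [207.0, 304.0]), (0.69, [532.0, 379.0, 6.0], [196.0, 265.0]), (0.55, [587.0, 171.0, 1.0], [281.0, 241.0]), (0.49, [602.0, -49.0, 0.0], [370.0, 234.0])]
ruler [(0.79, [438.0, -349.0, 6.0], [498.0, 297.0])]
ruler_grip [(0.55, [422.0, -330.0, 47.0], [495.0, 303.0])]
mat [(0.95, [437.0, -352.0, -3.0], [498.0, 298.0])]
key_bowl [(0.91, [714.0, -388.0, 1.0], [505.0, 187.0])]
candle [(0.55, [706.0, -208.0, -3.0], [432.0, 192.0])]
bird [(0.62, [676.0, 374.0, 0.0], [200.0, 208.0])]
clock [(0.81, [683.0, 166.0, 131.0], [278.0, 189.0])]
mug [(0.91, [553.0, 520.0, -3.0], [140.0, 258.0]), (0.6, [583.0, 169.0, -1.0], [282.0, 243.0])]
```

```bash
python3 - <<'E'
import cv2
a=cv2.imread("pics/top0.png")
cv2.imwrite("pics/topz.png",cv2.resize(a[160:340,120:560],(800,327),interpolation=cv2.INTER_CUBIC))
b=a[205:270,250:410]; cv2.imwrite("pics/rowz.png",cv2.resize(b,(800,325),interpolation=cv2.INTER_CUBIC))
E
```

```text
(no output)
```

View pics/scene0.png

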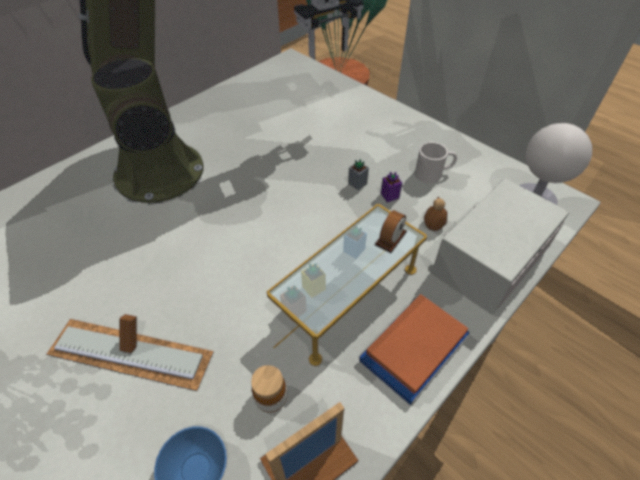

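View pics/topz.png

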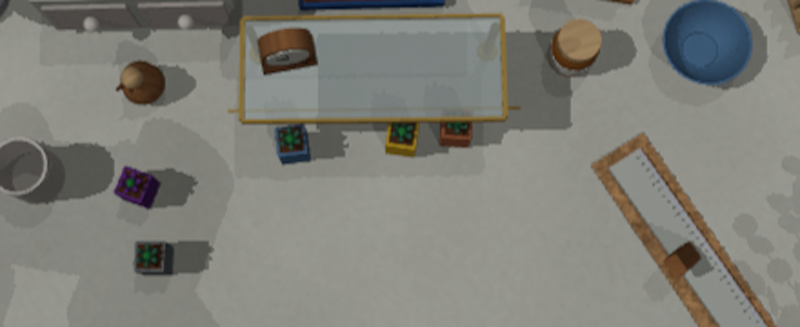

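The scene view shows grey (358,175) apart on the left and purple (390,187) behind it. The row holds blue, yellow and terracotta under the shelf, and the ruler is at (130,350) with its handle up. What could be taken for the wanted pot is the grey planter, top px (207,300), and the purple look-alike, top px (196,265). Grey is pot_d, so I choose that one. I'll check it in a close crop.

```bash
python3 - <<'E'
import cv2,numpy as np
from h import *
a=cv2.imread("pics/top0.png")
z=lambda x0,x1,y0,y1,s:cv2.resize(a[y0:y1,x0:x1],None,fx=s,fy=s,interpolation=cv2.INTER_CUBIC)
im=np.zeros((600,800,3),np.uint8)
im[0:200,0:800]=z(240,415,0+205,205+44,1)[:1,:1].mean()
def put(i,x,y): im[y:y+i.shape[0],x:x+i.shape[1]]=i
put(z(240,415,210,252,4.5)[:, :790],0,0)      # row, scale 4.5
put(z(185,235,245,320,5),0,195)     # pots
put(z(440,560,225,355,3),260,195) # mat
cv2.imwrite("pics/close1.png",im)
p=camera("top")
for t,zz in [("mat",4),("ruler",8),("pot_d",60)]:
    for r in regions_of(t,p)[:6]:
        m=r["mask"].astype(np.uint8); c=max(cv2.findContours(m,0,1)[0],key=cv2.contourArea)[:,0]
        P=np.float32([ray(p,q,zz)[:2] for q in c]); R=cv2.minAreaRect(P)
        print(t,round(r["confidence"],2),c.mean(0).round(),np.round(R[0],1),np.round(R[1],1),round(R[2],1))
E
```

```text
mat 0.8 [498. 300.] [ 434.5 -348.8] [328.9  87. ] 30.7
ruler 0.72 [500. 300.] [ 431.9 -349.2] [301.   63.5] 30.8
ruler 0.26 [498. 300.] [ 434.  -348.1] [331.1  87.9] 30.6
pot_d 0.76 [195. 263.] [527.2 369.1] [52.8 44.1] 69.4
pot_d 0.74 [204. 302.] [436.5 347.5] [52.3 44.4] 88.9
pot_d 0.6 [341. 236.] [583.1  23.9] [42.7 43.5] 88.7
pot_d 0.58 [281. 239.] [580.1 167.4] [50.3 41.8] 6.8
pot_d 0.47 [370. 234.] [587.6 -46. ] [40.5 31.4] 88.7
```

View pics/close1.png

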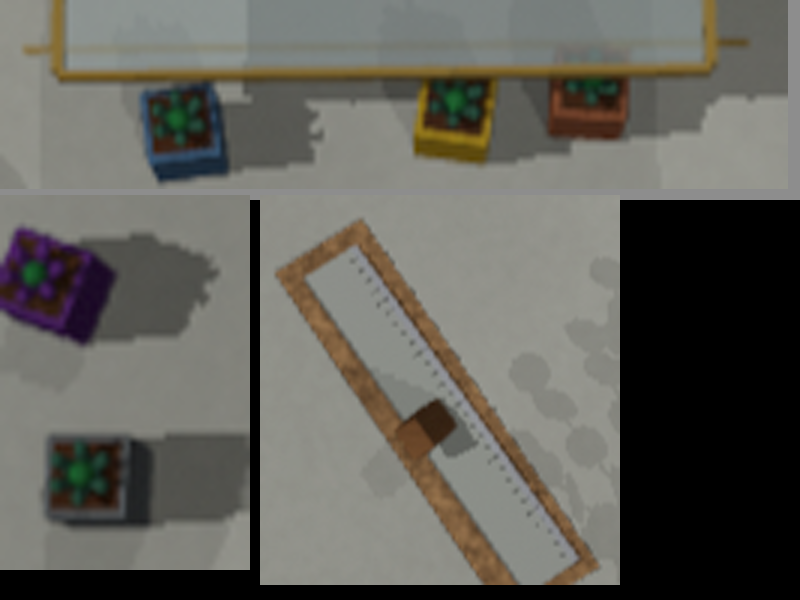

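Grey is confirmed as the one apart: grey at crop (88,475), purple at (35,280). The brass line ends show at crop (25,50) and (748,42), and the ruler's tick edge faces right on the mat.

```bash
python3 - <<'E'
from h import *
p=camera("top"); s=camera("scene")
L=ray(p,(240+25/4.5,210+50/4.5),0); R=ray(p,(240+748/4.5,210+42/4.5),0)
print("line",L,R,np.linalg.norm(L-R),(L+R)/2, np.degrees(np.arctan2(*(L-R)[1::-1])))
fl=ray(p,(240+55/4.5,210+77/4.5),127); fr=ray(p,(240+715/4.5,210+70/4.5),127)
print("shelf",fl,fr,np.linalg.norm(fl-fr),np.degrees(np.arctan2(*(fl-fr)[1::-1])))
# ruler corners z=12
c=[ray(p,(440+(x-260)/3,225+(y-195)/3),12) for x,y in [(306,277),(358,246),(580,562)]]
print("ruler",c,np.linalg.norm(c[0]-c[1]),np.linalg.norm(c[1]-c[2]),(c[0]+c[2])/2)
# grey pot: top rim corners z=60
g=[ray(p,(185+x/5,245+(y-195)/5),60) for x,y in [(48,437),(128,437),(127,516),(49,514)]]
print("grey",np.round(g,1),np.mean(g,0))
# brass line in scene
g=s["color"]; cv2.imwrite("pics/scz.png",cv2.resize(g[195:370,255:435],None,fx=3.3,fy=3.3,interpolation=cv2.INTER_CUBIC))
for n,P in [("L",L),("R",R)]: print(n,proj(s,P), (proj(s,P)-[255,195])*3.3)
E
```

```text
line [640.69738131 259.23706141   0.        ] [ 636.31365243 -139.43174615    0.        ] 398.6929083973868 [638.50551687  59.90265763   0.        ] 89.37000578862913
shelf [596.82823627 226.33848019 127.        ] [ 593.08986243 -106.2061439   127.        ] 332.5656363029281 89.35592397143635
ruler [array([ 548.86159005, -253.00166454,   12.        ]), array([ 573.46230926, -296.4152998 ,   12.        ]), array([ 318.08226583, -453.0429459 ,   12.        ])] 49.899289695129326 299.58502316554683 [ 433.47192794 -353.02230522   12.        ]
grey [[455.8 369.7  60. ]
 [455.1 332.   60. ]
 [418.2 331.9  60. ]
 [419.8 368.4  60. ]] [437.2402667  350.51847016  60.        ]
L [394.99634378 241.9876922 ] [461.98793446 155.05938424]
R [273.63330239 348.56086745] [ 61.4898979  506.75086258]
```

View pics/scz.png

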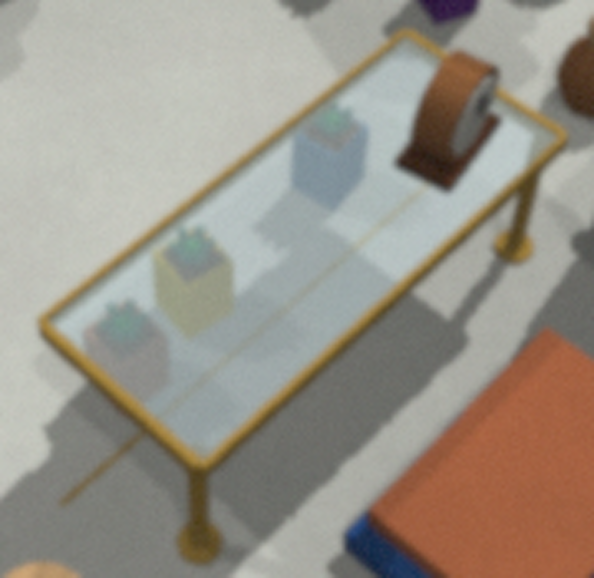

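Request:
send_rows([
  [[28,-17.6,-6],4,-1],
  [[28,-17.6,-6],4,-1],
  [[28,-17.6,-6],4,-1],
  [[28,-17.6,-6],4,-1],
  [[28,-17.6,-6],0,-1],
  [[28,-17.6,-6],0,-1],
  [[28,-17.6,-6],0,-1],
  [[28,-17.6,-6],0,-1],
  [[28,-17.6,-6],0,-1],
  [[27.4,-17.6,-6],0,-1],
  [[0,0,0],0,-1],
])

```text
clock: 3.0
eef_pos: [439.3, 348.9, 241.7]
eef_rot: [-3.141, -0.001, 3.127]
wrist_force: [-0.3, -0.5, -0.9]
finger_gap: 93.9
finger_force: 0.0
```

Request:
send_rows([
  [[-2,1.5,-25],0,-1],
  [[0,0,-30],0,-1],
  [[0,0,-30],0,-1],
  [[0,0,-25],0,-1],
  [[0,0,-14],0,-1],
  [[0,0,0],0,-1],
  [[0,0,0],0,0.5],
  [[0,0,0],0,0.5],
  [[0,0,0],0,0.5],
  [[0,0,0],0,0.5],
  [[0,0,0],0,0.5],
], squeeze=25)

```text
clock: 4.1
eef_pos: [435.2, 352.4, 119.0]
eef_rot: [3.141, 0.0, 3.13]
wrist_force: [-0.9, -0.2, 0.1]
finger_gap: 57.2
finger_force: 0.0
```

Request:
send_rows([
  [[0,0,0],0,1],
  [[0,0,0],0,1],
  [[0,0,0],0,1],
  [[0,0,0],0,1],
  [[0,0,0],0,1],
  [[0,0,20],0,1],
  [[0,0,30],0,1],
  [[0,0,30],0,1],
])

```text
clock: 4.9
eef_pos: [434.8, 352.2, 199.1]
eef_rot: [-3.141, -0.001, 3.13]
wrist_force: [0.5, -0.2, -2.2]
finger_gap: 39.9
finger_force: 24.9
```

Request:
send_rows([
  [[11,-25,2],0,1],
  [[11,-25,2],0,1],
  [[11,-25,2],0,1],
  [[11,-25,2],0,1],
  [[11,-25,2],0,1],
  [[11,-25,0],0,1],
  [[11,-25,0],0,1],
  [[11,-25,0],0,1],
  [[11,-25,0],0,1],
  [[11,-25,0],0,1],
  [[0,-4,0],0,1],
  [[0,0,0],0,1],
])

```text
clock: 6.1
eef_pos: [545.0, 97.9, 208.3]
eef_rot: [3.142, -0.001, 3.129]
wrist_force: [-1.2, -0.1, -1.5]
finger_gap: 39.9
finger_force: 24.9
```

Request:
send_rows([
  [[0,0,-25],0,1],
  [[0,0,-25],0,1],
  [[0,0,-20],0,1],
  [[0,0,-12],0,1],
  [[0,0,-6.5],0,1],
  [[0,0,0],0,1],
  [[0,0,0],0,-0.25],
  [[0,0,0],0,-0.25],
  [[0,0,0],0,-0.25],
  [[0,0,0],0,-0.25],
])

```text
clock: 7.1
eef_pos: [545.3, 98.4, 120.6]
eef_rot: [3.141, 0.001, 3.13]
wrist_force: [0.2, -0.3, -0.2]
finger_gap: 58.5
finger_force: 0.0
```

```bash
python3 - <<'E'
from h import *
s=read_state(); print(s["eef_pos"],s["wrist_force"],s["finger_gap"])
E
```

```text
[545.28122108  98.39664445 120.63542654] [ 0.16270218 -0.31941657 -0.16839529] 58.46026445019004
```

Request:
send_rows([
  [[0,0,25],0,-0.25],
  [[0,0,40],0,-0.25],
  [[-12,0,40],0,-1],
  [[-12,-25,10],-4,-1],
  [[-12,-35,0],-6,-1],
  [[-12,-38,0],-6,-1],
  [[-12,-38,0],-6,-1],
  [[-12,-38,0],-6,-1],
  [[-12,-38,0],-6,-1],
  [[-12,-38,0],-6,-1],
  [[-12,-38,0],-6,-1],
  [[-12,-38,0],-6,-1],
])

```text
clock: 8.3
eef_pos: [424.3, -229.1, 235.5]
eef_rot: [3.141, 0.001, 2.218]
wrist_force: [0.5, -0.8, -0.7]
finger_gap: 93.9
finger_force: 0.0
```

```bash
python3 - <<'E'
from h import *
p=camera("top"); im=p["color"]; cv2.imwrite("pics/top1.png",cv2.resize(im[205:275,240:415],None,fx=4.5,fy=4.5,interpolation=cv2.INTER_CUBIC))
E
```

```text
(no output)
```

View pics/top1.png

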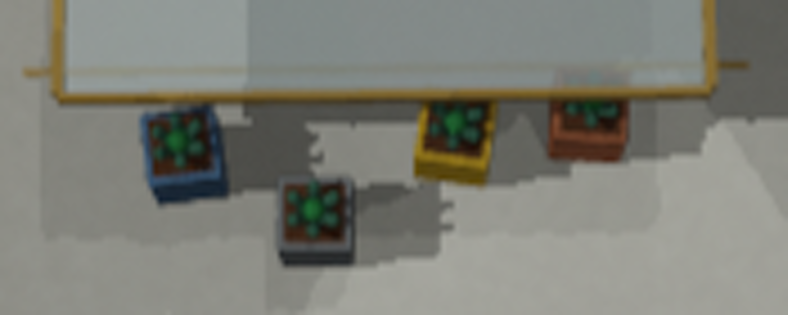

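The grey planter stands upright in the second place (crop 315,215), square to the line. Next I go to the ruler.

Request:
send_rows([
  [[-3,-20,0],-2,-1],
  [[-3,-25,0],-2,-1],
  [[-3,-25,0],-2,-1],
  [[-1.5,-21.5,-5],0,-1],
  [[0,0,-20],0,-1],
  [[0,0,-15],0,-1],
  [[0,0,0],0,-1],
])

```text
clock: 9.05
eef_pos: [414.1, -318.8, 193.6]
eef_rot: [-3.141, -0.003, 2.118]
wrist_force: [0.4, 0.9, 0.8]
finger_gap: 93.9
finger_force: 0.0
```

```bash
python3 - <<'E'
from h import *
s=read_state(); print(s["eef_pos"],s["eef_rot"])
p=camera("scene"); 
g=spot_point("ruler_grip",p); print([(r["confidence"],toworld(p,r["point"])) for r in g])
im=p["color"]; cv2.imwrite("pics/rul1.png",cv2.resize(im[230:410,20:240],None,fx=3.3,fy=3.3,interpolation=cv2.INTER_CUBIC))
E
```

```text
[ 414.06130133 -318.78518335  193.60938288] [-3.14071336e+00 -2.81787778e-03  2.11756682e+00]
[(0.67, array([ 416.75110918, -328.39362149,   47.81893586]))]
```

View pics/rul1.png

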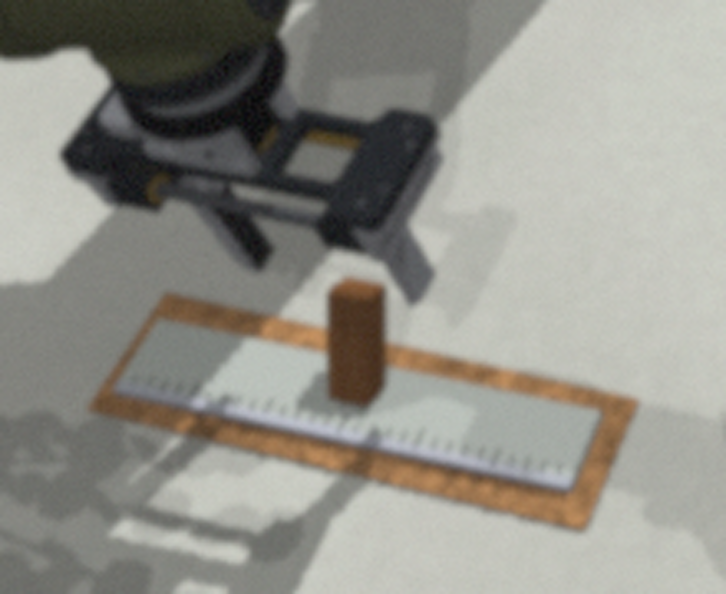

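The handle (crop 357,345) stands between the open fingers, and the ruler lies flat on the mat.

Request:
send_rows([
  [[-0.5,-1.5,-20],0,-1],
  [[0,0,-17],0,-1],
  [[0,0,-12.5],0,-1],
  [[0,0,0],0,1],
  [[0,0,0],0,1],
  [[0,0,0],0,1],
  [[0,0,0],0,1],
  [[0,0,0],0,1],
  [[0,0,0],0,1],
  [[0,0,0],0,1],
  [[0,0,0],0,1],
  [[0,0,0],0,1],
], squeeze=60)

```text
clock: 10.35
eef_pos: [414.1, -320.6, 145.7]
eef_rot: [-3.142, -0.0, 2.118]
wrist_force: [-0.1, -0.0, -0.3]
finger_gap: 27.3
finger_force: 60.0
```

```bash
python3 - <<'E'
from h import *
s=read_state(); print(s["eef_pos"],s["eef_rot"],s["wrist_force"],s["moment"],s["finger_gap"],s["finger_force"])
E
```

```text
[ 414.09027939 -320.58653945  145.65074428] [-3.14155245e+00 -3.31052498e-05  2.11786154e+00] [-0.05749061 -0.02554356 -0.25928191] [-0.04425293  0.0681835   0.02603038] 27.318601771240814 59.9945729970932
```

Request:
send_rows([
  [[0,0,10],0,1],
  [[0,0,20],0,1],
  [[0,0,20],0,1],
  [[0,15,0],2,1],
  [[0,25,0],4,1],
  [[0,32,0],5,1],
  [[0,32,0],5,1],
  [[0,32,0],5,1],
  [[0,32,0],5,1],
  [[0,32,0],5,1],
  [[0,32,0],5,1],
  [[0,32,0],5,1],
])

```text
clock: 11.55
eef_pos: [413.1, -54.6, 195.0]
eef_rot: [3.142, -0.001, 2.839]
wrist_force: [0.9, -0.7, -2.5]
finger_gap: 27.8
finger_force: 60.0
```

Request:
send_rows([
  [[0,30,0],5,1],
  [[0,30,0],5,1],
  [[5,30,0],5,1],
  [[10,30,0],5,1],
  [[5,20,0],2,1],
  [[0,8,0],0,1],
  [[0,0,0],0,1],
])

```text
clock: 12.25
eef_pos: [433.3, 92.1, 195.1]
eef_rot: [-3.142, -0.001, -3.065]
wrist_force: [0.6, -0.0, -2.9]
finger_gap: 27.2
finger_force: 60.0
```

```bash
python3 - <<'E'
from h import *
s=read_state(); print(s["eef_pos"],s["eef_rot"],s["wrist_force"],s["moment"],s["finger_gap"],s["finger_force"])
p=camera("scene"); 
im=p["color"]; cv2.imwrite("pics/push1.png",cv2.resize(im[120:420,100:440],None,fx=1.9,fy=1.9,interpolation=cv2.INTER_CUBIC))
E
```

```text
[433.2846471   92.12652766 195.08886158] [-3.14156463e+00 -1.16384294e-03 -3.06459933e+00] [ 0.64330388 -0.02505057 -2.8967191 ] [ 0.02241235  0.1203146  -0.0233329 ] 27.214899882681433 59.992311000823975
```

View pics/push1.png

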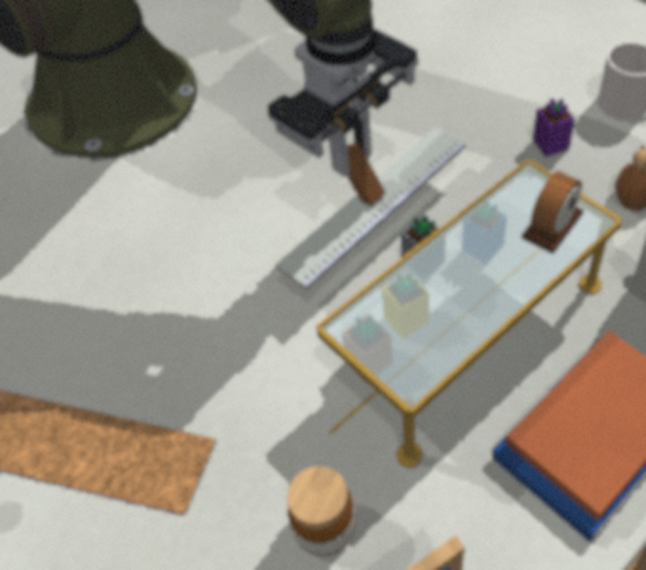

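The ruler is held level, front edge towards the row (285,275)–(460,140), and the mat is empty. It is turned 5° too far and about 30 mm too far left; I'll correct that and lower it.

Request:
send_rows([
  [[0,-10,-5],-2.5,1],
  [[2,-15,-15],-2.5,1],
  [[0,-5,-15],0,1],
  [[0,0,-7],0,1],
  [[0,0,0],0,1],
])

```text
clock: 12.8
eef_pos: [435.6, 60.6, 152.8]
eef_rot: [-3.141, -0.002, 3.128]
wrist_force: [0.2, -0.1, -1.9]
finger_gap: 27.3
finger_force: 60.0
```

```bash
python3 - <<'E'
from h import *
s=read_state(); print(s["eef_pos"],s["eef_rot"],s["wrist_force"],s["moment"])
x,y,z=s["eef_pos"]; und=4+z-145.7; th=np.radians(-0.6)
ex=np.array([np.cos(th),np.sin(th)]);ey=np.array([-ex[1],ex[0]])
out=[]
for n in ["top","scene"]:
    p=camera(n); im=p["color"].copy()
    o=np.array([x,y])+38*ex
    U=[]
    for a,b in [(25,150),(25,-150),(-25,-150),(-25,150)]:
        q=o+a*ex+b*ey; U.append(proj(p,[*q,und+8]))
    U=np.array(U); c=U.mean(0); 
    x0,x1=int(U[:,0].min()-12),int(U[:,0].max()+12); y0,y1=int(U[:,1].min()-12),int(U[:,1].max()+12)
    k=min(4,780/(x1-x0)); z_=cv2.resize(im[y0:y1,x0:x1],None,fx=k,fy=k,interpolation=cv2.INTER_CUBIC)
    for u in U: cv2.circle(z_,tuple(((u-[x0,y0]+.5)*k).astype(int)),4,(0,0,255),1)
    out.append(z_); print(n,x0,y0,k,z_.shape)
W=max(o.shape[1] for o in out); 
c=np.vstack([cv2.copyMakeBorder(o,0,0,0,W-o.shape[1],cv2.BORDER_CONSTANT) for o in out]); f=min(1,600/c.shape[0]); print(f,c.shape)
cv2.imwrite("pics/rul2.png",cv2.resize(c,None,fx=f,fy=f))
E
```

```text
[435.61998964  60.58508683 152.84785773] [-3.14146702e+00 -1.81322256e-03  3.12759050e+00] [ 0.18075076 -0.07323407 -1.88199842] [0.03812095 0.10641838 0.04829242]
top 252 262 4 (184, 596, 3)
scene 221 196 4 (420, 520, 3)
0.9933774834437086 (604, 596, 3)
```

View pics/rul2.png

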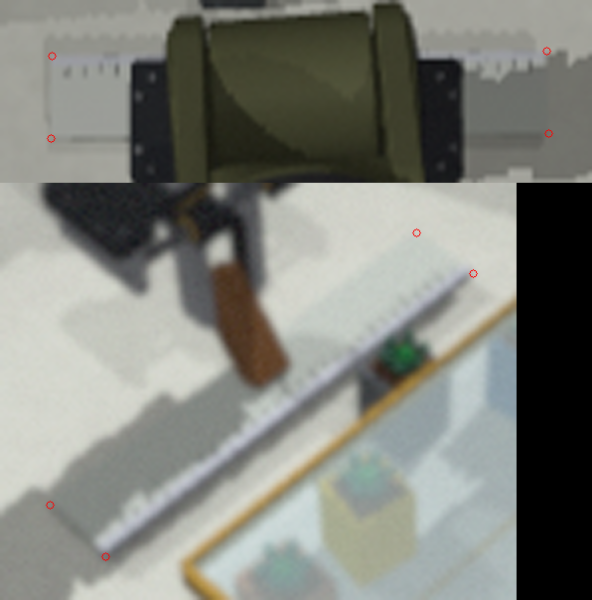

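The marked ruler corners match the picture within about 2 mm, so the ruler is level and about parallel to the line. Next I lower it and push.

Request:
send_rows([
  [[0,0,-5],0.2,1],
  [[0,0,-4],0,1],
  [[8,-0.1,0],0,1],
  [[8,-0.1,0],0,1],
  [[7,-0.1,0],0,1],
  [[7,-0.1,0],0,1],
  [[7,-0.1,0],0,1],
  [[7,-0.1,0],0,1],
  [[7,-0.1,0],0,1],
  [[7,-0.1,0],0,1],
  [[7,-0.1,0],0,1],
  [[7,-0.1,0],0,1],
])

```text
clock: 14.1
eef_pos: [508.5, 60.4, 144.6]
eef_rot: [-3.142, -0.001, 3.134]
wrist_force: [-3.5, -0.7, -1.4]
finger_gap: 27.7
finger_force: 60.0
```

Request:
send_rows([
  [[6,-0.1,0],0,1],
  [[6,-0.1,0],0,1],
  [[6,0,0],0,1],
  [[6,-0.1,0],0,1],
  [[6,-0.1,0],0,1],
  [[6,0,0],0,1],
  [[6,0,0],0,1],
  [[4,0,0],0,1],
  [[3,0,0],0,1],
  [[2,0,0],0,1],
  [[1,0,0],0,1],
  [[0,0,0],0,1],
])

```text
clock: 15.3
eef_pos: [560.2, 60.0, 144.5]
eef_rot: [-3.142, 0.0, 3.133]
wrist_force: [-2.7, 0.2, -4.0]
finger_gap: 27.5
finger_force: 60.0
```

```bash
cat > ov.py <<'E'
from h import *
import sys
s=read_state(); print(s["eef_pos"],s["eef_rot"][2],s["wrist_force"])
xf=float(sys.argv[1]); name=sys.argv[2]; th=np.radians(-0.63); ex=np.array([np.cos(th),np.sin(th)]);ey=np.array([-ex[1],ex[0]]); O=np.array([638.5,60])
p=camera("scene"); k=4; x0,y0=262,215
im=cv2.resize(p["color"][y0:y0+150,x0:x0+190],None,fx=k,fy=k,interpolation=cv2.INTER_CUBIC)
P=lambda a,b,z:tuple(((proj(p,[*(O+a*ex+b*ey),z])-[x0,y0]+.5)*k).astype(int).tolist())
for yc in [-112.5,-37.5,37.5,112.5]:
    for z in (0,):
        for a,b in [(xf+40,yc-20),(xf+40,yc+20)]: cv2.circle(im,P(a,b,z),3,(0,0,255),1)
cv2.line(im,P(xf+40,-150,0),P(xf+40,150,0),(0,0,255),1)
cv2.imwrite(f"pics/{name}.png",im)
E
python3 ov.py -16 push2
```

```text
[560.17048276  59.99099263 144.51562082] 3.133477028613635 [-2.69238014  0.24607157 -4.04898751]
```

View pics/push2.png

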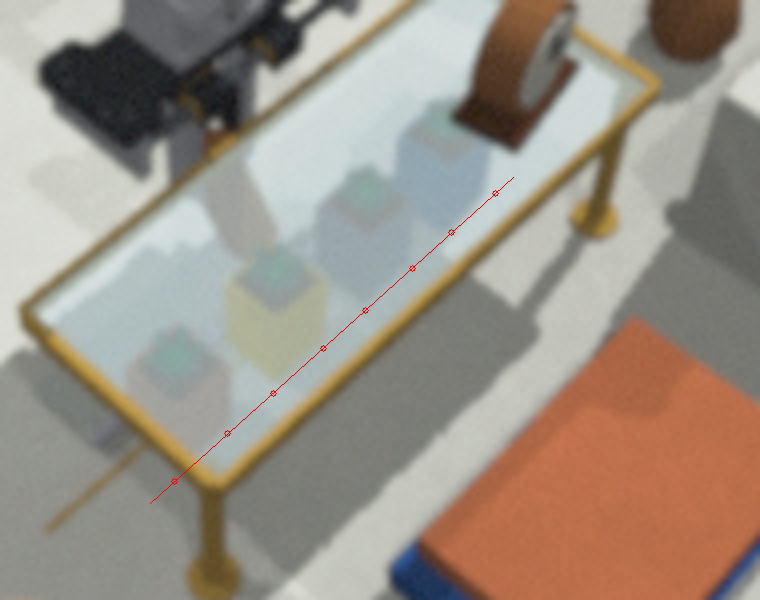

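```bash
python3 - <<'E'
from h import *
p=camera("scene"); th=np.radians(-0.63); ex=np.array([np.cos(th),np.sin(th)]);ey=np.array([-ex[1],ex[0]])
x0,y0,k=262,215,4
for n,u in [("y",(275,378)),("g",(367,300)),("b",(442,226))]:
    w=ray(p,(u[0]/k+x0,u[1]/k+y0),0)[:2]-[638.5,60]; print(n,w@ex,w@ey)
im=cv2.resize(p["color"][y0:y0+150,x0:x0+190],None,fx=6,fy=6,interpolation=cv2.INTER_CUBIC)[210:750,60:840]
l=cv2.createCLAHE(3,(4,4)); lab=cv2.cvtColor(im,cv2.COLOR_BGR2LAB); lab[...,0]=l.apply(lab[...,0]); im=cv2.cvtColor(lab,cv2.COLOR_LAB2BGR)
cv2.imwrite("pics/push3.png",im)
E
```

```text
y 19.764144561438606 -50.10138004208532
g 21.69961919627245 23.100056530639424
b 18.537712417544412 92.13981407504137
```

View pics/push3.png

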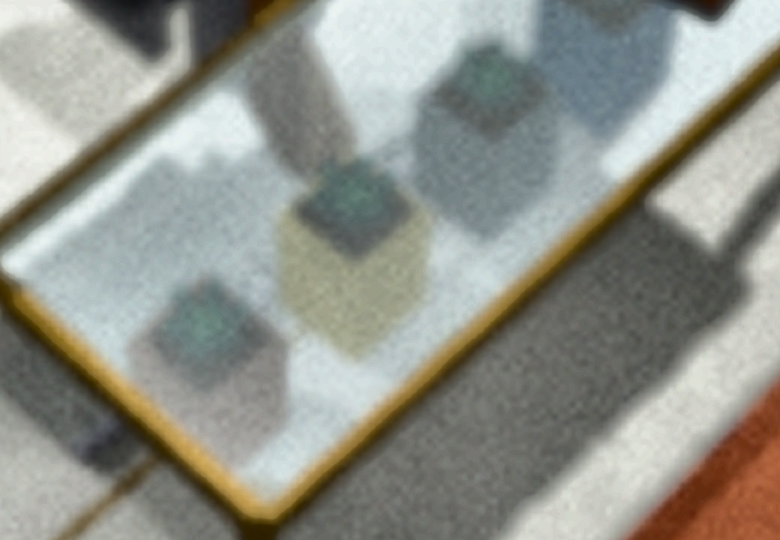

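Request:
send_rows([
  [[4,0,0],0,1],
  [[4,0,0],0,1],
  [[3,0,0],0,1],
  [[2,0,0],0,1],
  [[1,0,0],0,1],
  [[0,0,0],0,1],
])

```text
clock: 16.0
eef_pos: [574.2, 60.0, 144.6]
eef_rot: [-3.142, 0.0, 3.134]
wrist_force: [-1.9, 0.5, -2.5]
finger_gap: 27.6
finger_force: 60.0
```

```bash
python3 - <<'E'
from h import *
s=read_state(); print(s["eef_pos"],s["eef_rot"][2],s["wrist_force"])
th=np.radians(-0.63); ex=np.array([np.cos(th),np.sin(th)]);ey=np.array([-ex[1],ex[0]])
for i in range(2):
    p=camera("scene")
    for t in ["pot_a","ruler","ruler_grip","shelf_edge"]:
        for r in spot_point(t,p):
            w3=toworld(p,r["point"]); w=w3[:2]-[638.5,60]; print(t,round(r["confidence"],2),(w@ex).round(1),(w@ey).round(1),w3[2].round(1))
x0,y0=285,235
im=cv2.resize(p["color"][y0:y0+100,x0:x0+130],None,fx=6,fy=6,interpolation=cv2.INTER_CUBIC)
l=cv2.createCLAHE(3,(4,4)); lab=cv2.cvtColor(im,cv2.COLOR_BGR2LAB); lab[...,0]=l.apply(lab[...,0]); im=cv2.cvtColor(lab,cv2.COLOR_LAB2BGR)
P=lambda a,b,z:tuple(((proj(p,[*(np.array([638.5,60])+a*ex+b*ey),z])-[x0,y0]+.5)*6).astype(int).tolist())
for yc in [-112.5,-37.5,37.5,112.5]:
    for b in (-20,20): cv2.circle(im,P(36,yc+b,0),3,(0,0,255),1)
cv2.line(im,P(0,-200,0),P(0,200,0),(0,255,0),1)
cv2.imwrite("pics/push4.png",im)
E
```

```text
[574.23130676  59.98906192 144.61836633] 3.133519983970134 [-1.9149922   0.48746121 -2.50124872]
pot_a 0.57 -115.1 312.8 1.6
shelf_edge 0.81 -46.9 0.3 115.8
pot_a 0.68 -111.7 314.7 0.2
shelf_edge 0.9 -48.2 -0.6 118.5
shelf_edge 0.35 38.7 105.2 127.0
```

View pics/push4.png

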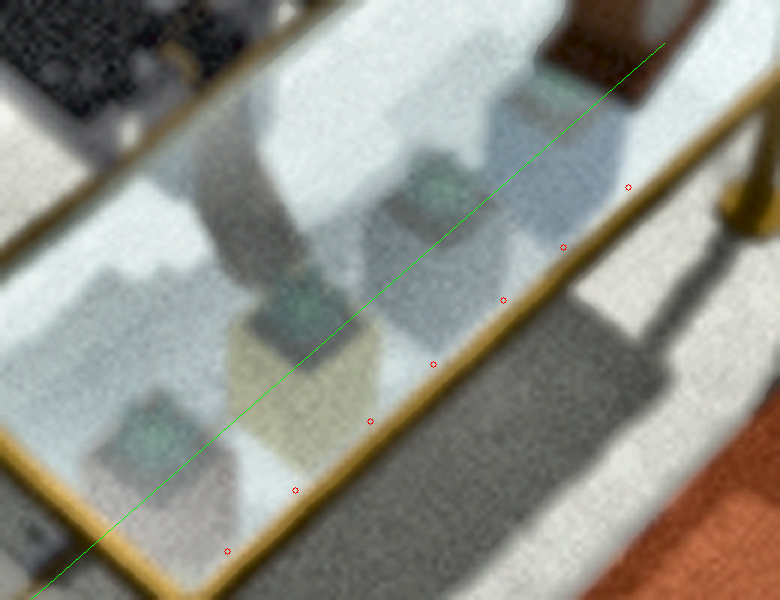

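The row is straight and close to the line. I'll push 4 mm more, then draw back and check from the top camera, which sees the front faces.

Request:
send_rows([
  [[2,0,0],0,1],
  [[1,0,0],0,1],
  [[1,0,0],0,1],
  [[0,0,0],0,1],
  [[0,0,0],0,1],
  [[-3,0,0],0,1],
  [[-10,0,0],0,1],
  [[-25,0,0],0,1],
  [[-30,0,0],0,1],
  [[-30,0,0],0,1],
  [[-30,0,0],0,1],
  [[-20,0,0],0,1],
])

```text
clock: 17.7
eef_pos: [428.6, 60.0, 144.8]
eef_rot: [3.142, 0.001, 3.134]
wrist_force: [0.5, -0.4, -2.9]
finger_gap: 27.7
finger_force: 60.0
```

```bash
python3 - <<'E'
from h import *
s=read_state(); print(s["eef_pos"],s["eef_rot"][2],s["wrist_force"])
p=camera("top"); x0,y0,k=262,170,5.5
im=cv2.resize(p["color"][y0:y0+70,x0:x0+140],None,fx=k,fy=k,interpolation=cv2.INTER_CUBIC)
l=cv2.createCLAHE(2,(4,4)); lab=cv2.cvtColor(im,cv2.COLOR_BGR2LAB); lab[...,0]=l.apply(lab[...,0]); im=cv2.cvtColor(lab,cv2.COLOR_LAB2BGR)
cv2.imwrite("pics/chk.png",im)
E
```

```text
[428.64556734  59.99879749 144.79625946] 3.1336156321710424 [ 0.4951737  -0.3814881  -2.91952273]
```

View pics/chk.png

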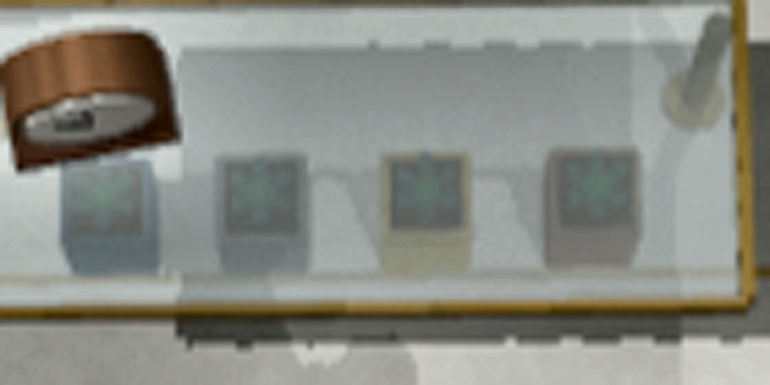

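All four planters stand in one line, faces at crop y≈266–273, right on the brass line at 270–275, and the shelf and clock are untouched. Now I take the ruler home.

Request:
send_rows([
  [[0,0,15],0,1],
  [[0,-5,20],0,1],
  [[0,-15,15],-3,1],
  [[0,-25,0],-5,1],
  [[0,-32,0],-5,1],
  [[0,-32,0],-5,1],
  [[0,-32,0],-5,1],
  [[0,-32,0],-5,1],
  [[0,-32,0],-5,1],
  [[0,-32,0],-5,1],
  [[-4,-32,0],-5,1],
  [[-5,-32,0],-5,1],
])

```text
clock: 18.95
eef_pos: [421.1, -242.6, 194.9]
eef_rot: [3.141, 0.002, 2.292]
wrist_force: [0.4, 0.1, -2.3]
finger_gap: 27.2
finger_force: 60.0
```

Request:
send_rows([
  [[-5,-32,0],-5,1],
  [[0,-32,0],-5,1],
  [[0,-27,0],0,1],
  [[0,-15,0],0,1],
  [[0,-5,0],0,1],
  [[0,0,0],0,1],
])

```text
clock: 19.55
eef_pos: [416.1, -351.8, 194.5]
eef_rot: [3.142, -0.0, 2.121]
wrist_force: [0.9, 0.6, -2.5]
finger_gap: 27.3
finger_force: 60.0
```

Request:
send_rows([
  [[-2,15,0],-0.2,1],
  [[0,16,-8],0,1],
  [[0,0,-20],0,1],
  [[0,0,-12],0,1],
  [[0,0,-3.5],0,1],
  [[0,0,0],0,1],
])

```text
clock: 20.15
eef_pos: [414.2, -320.8, 151.0]
eef_rot: [-3.141, -0.001, 2.118]
wrist_force: [0.0, -0.1, -1.8]
finger_gap: 27.7
finger_force: 60.0
```

```bash
python3 - <<'E'
from h import *
s=read_state(); print(s["eef_pos"],s["eef_rot"],s["wrist_force"])
p=camera("scene")
for t in ["ruler","mat","ruler_grip"]:
    for r in spot_point(t,p)[:2]: print(t,round(r["confidence"],2),toworld(p,r["point"]).round(1))
E
```

```text
[ 414.15328839 -320.78281116  150.98315101] [-3.14143797e+00 -6.23486770e-04  2.11805562e+00] [ 0.02942237 -0.11715696 -1.7941115 ]
ruler 0.81 [ 429.2 -356.2   12.7]
mat 0.74 [ 432.  -353.9   -0.8]
ruler_grip 0.59 [ 420.4 -329.2   50.3]
```

Request:
send_rows([
  [[0,0,-3],0,1],
  [[0,0,-2],0,1],
  [[0,0,-0.5],0,1],
  [[0,0,0],0,1],
])

```text
clock: 20.75
eef_pos: [414.1, -321.0, 145.7]
eef_rot: [-3.142, 0.0, 2.118]
wrist_force: [-0.5, -0.1, -1.3]
finger_gap: 28.0
finger_force: 60.0
```

Request:
send_rows([
  [[0,0,-0.7],0,1],
  [[0,0,0],0,1],
  [[0,0,0],0,0.2],
  [[0,0,0],0,0],
  [[0,0,0],0,-0.3],
  [[0,0,0],0,-0.6],
  [[0,0,0],0,-0.8],
  [[0,0,0],0,-0.8],
  [[0,0,15],0,-0.8],
  [[0,0,30],0,-0.8],
  [[0,0,40],0,-0.8],
  [[-10,30,40],0,-0.8],
])

```text
clock: 21.95
eef_pos: [404.4, -292.7, 270.4]
eef_rot: [-3.141, 0.0, 2.116]
wrist_force: [0.2, -0.8, 0.6]
finger_gap: 84.2
finger_force: 0.0
```

Request:
send_rows([
  [[-10,40,0],0,-0.8],
  [[-10,40,0],0,-0.8],
  [[-10,40,0],0,-0.8],
  [[-10,40,0],0,-0.8],
  [[-10,40,0],0,-0.8],
  [[0,0,0],0,-0.8],
  [[0,0,0],0,-0.8],
])

```text
clock: 22.65
eef_pos: [354.4, -91.3, 269.5]
eef_rot: [3.141, 0.001, 2.12]
wrist_force: [-0.4, 0.1, -0.7]
finger_gap: 84.6
finger_force: 0.0
```

```bash
python3 - <<'E'
from h import *
s=read_state(); print(s["clock"],s["eef_pos"],s["wrist_force"],s["finger_gap"])
p=camera("top"); old=cv2.imread("pics/top0.png"); 
for t,zz in [("mat",4),("ruler",8)]:
    for r in regions_of(t,p)[:1]:
        m=r["mask"].astype(np.uint8); c=max(cv2.findContours(m,0,1)[0],key=cv2.contourArea)[:,0]
        R=cv2.minAreaRect(np.float32([ray(p,q,zz)[:2] for q in c])); print(t,round(r["confidence"],2),np.round(R[0],1),np.round(R[1],1),round(R[2],1))
q=camera("scene"); o=cv2.imread("pics/scene0.png")
# compare old and new pictures around ruler and bystanders
def rep(n,a,b,x0,x1,y0,y1):
    A=cv2.GaussianBlur(cv2.cvtColor(a[y0:y1,x0:x1],6),(0,0),1).astype(np.float32);B=cv2.GaussianBlur(cv2.cvtColor(b[y0:y1,x0:x1],6),(0,0),1).astype(np.float32)
    print(n,"shift",np.round(cv2.phaseCorrelate(A,B,cv2.createHanningWindow((x1-x0,y1-y0),cv2.CV_32F)),2),"meandiff",abs(A-B).mean().round(1))
rep("ruler scene",o,q["color"],45,215,310,390); rep("ruler top",old,p["color"],445,560,230,360)
rep("clock",old,p["color"],255,300,170,208); rep("purple",old,p["color"],180,212,248,282); rep("candle",old,p["color"],415,455,165,205)
rep("bowl",old,p["color"],480,535,155,215)
for r in spot_point("pot_a",p)[:6]:
    w=toworld(p,r["point"]); print("pot",round(r["confidence"],2),w.round(0))
E
```

```text
22.65 [354.41139833 -91.28153192 269.53231849] [-0.44971087  0.08018224 -0.67327016] 84.60713122054491
mat 0.98 [ 434.4 -348.9] [330.   87.5] 30.9
ruler 0.59 [ 432.4 -347.6] [306.1  66.9] 31.7Traceback (most recent call last):
  File "<stdin>", line 13, in <module>
  File "<stdin>", line 12, in rep
    return _wrapfunc(a, 'round', decimals=decimals, out=out)
    return _wrapit(obj, method, *args, **kwds)
    conv = _array_converter(obj)
ValueError: setting an array element with a sequence. The requested array has an inhomogeneous shape after 1 dimensions. The detected shape was (2,) + inhomogeneous part.
```

```bash
python3 - <<'E'
from h import *
p=camera("top"); old=cv2.imread("pics/top0.png"); q=camera("scene"); o=cv2.imread("pics/scene0.png")
def rep(n,a,b,x0,x1,y0,y1):
    A=cv2.GaussianBlur(cv2.cvtColor(a[y0:y1,x0:x1],6),(0,0),1).astype(np.float32);B=cv2.GaussianBlur(cv2.cvtColor(b[y0:y1,x0:x1],6),(0,0),1).astype(np.float32)
    s,c=cv2.phaseCorrelate(A,B,cv2.createHanningWindow((x1-x0,y1-y0),cv2.CV_32F)); print(n,"shift",np.round(s,2),round(c,2),"diff",abs(A-B).mean().round(1))
rep("ruler scene",o,q["color"],45,215,310,390); rep("ruler top",old,p["color"],445,560,230,360)
rep("clock",old,p["color"],255,300,170,208); rep("purple",old,p["color"],180,212,248,282); rep("candle",old,p["color"],415,455,165,205); rep("bowl",old,p["color"],480,535,155,215)
# ruler side edges seen as brown/white borders: saturation-based
hsv=cv2.cvtColor(p["color"],cv2.COLOR_BGR2HSV); 
for nm,im in [("old",old),("new",p["color"])]:
    S=cv2.GaussianBlur(cv2.cvtColor(im,cv2.COLOR_BGR2HSV)[...,1],(0,0),.7).astype(float)
    ex=np.array([.516,-.857]);ey=np.array([.857,.516]);c=np.array([433.5,-353.])
    for b in(-110,-60,70,110):
        t=np.arange(-60,60,1.); v=[]
        for a in t:
            u=proj(p,[*(c+a*ex+b*ey),8]); v.append(cv2.getRectSubPix(S.astype(np.float32),(1,1),tuple(map(float,u)))[0,0])
        v=np.array(v)>70; print(nm,b,t[1:][np.diff(v.astype(int))!=0])
E
```

```text
ruler scene shift [-0.11  0.16] 0.67 diff 27.7
ruler top shift [0.09 0.28] 0.61 diff 19.7
clock shift [0.54 0.1 ] 0.73 diff 7.6
purple shift [0.05 0.09] 0.85 diff 5.1
candle shift [ 0.06 -0.09] 0.83 diff 2.3
bowl shift [ 0.08 -0.02] 1.01 diff 5.6
old -110 [-46. -24.  29.  39.]
old -60 [-46. -25.  28.  39.]
old 70 [-45. -27.  27.  40.]
old 110 [-45. -27.  26.  40.]
new -110 [-46. -24.  28.  39.]
new -60 [-46. -25.  28.  39.]
new 70 [-45. -26.  27.  40.]
new 110 [-45. -27.  27.  40.]
```

```bash
python3 -c "
from cell import *
print(sign_off())"
```

```text
the job is handed in; nothing more can be done
None
```

The job is handed in: the grey planter went into the gap, the row was pushed straight back until the faces were within about 2 mm of the brass line, and the ruler lies flat on its mat within about 1 mm of where it was. It took about 23 s of the 72 s. I viewed 12 pictures, two over the limit of 10.

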